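# Turn the drive wheel by its spokes until the valve points straight up

## Task

The pneumatic drive wheel on the bench stand is due for a pressure check, so its valve must be at the very bottom of the wheel with the stem pointing straight up at the hub. With the fingertips, push the spokes round one after another, drawing out at least once to take a fresh spoke (either direction will do), leave the wheel standing still like that and draw clear. Do not push on the tyre (its bead cement is still setting) or on the valve stem, do not shove or lift the stand, and leave the other things where they lie.

Things in the scene. Friction and masses are not known exactly. Their poses are not given: they have to be found in the camera images.
- wheel_stand: Heavy (7 kg) grey steel bench stand, loose on the bench. Base plate 220 (x) x 270 (y) x 10 mm; origin under its centre; z up. x: level, along the axle, going into the wheel from its open side; it points to the robot's right and somewhat back (world yaw -2.25 to -1.8), so the open side faces left and away. A tubular A-frame at x = +74 mm carries the stub axle; nothing stands before the open side.
- hub_centre (a point): Centre of the wheel: on the axle, in the plane of rim and tyre, 185 mm above the bench; axes as the stand's. The rim has an inside radius of 118 mm and lies between x = -17 and +17 mm of this point; the gap between hub and rim, spoke to spoke, takes a shut pair of fingers sloping about 45 degrees down along +x, put in from the open side.
- wheel (a joint): Wheel angle q about the stand's x axis, rad, unlimited; starts between 1.9 and 4.38. At 0 or a full turn (6.283) the valve is at the bottom, stem straight up. Seen from hub_centre the valve lies at y = sin q, z = -cos q of the stand: growing q is clockwise seen from the open side, the -y side going down. The wheel stays where it is left (drag 0.28 N m: about 4 N at a spoke's middle).
- spokes: Five straight cast spokes, 36, 108, 180, 252 and 324 degrees round from the valve, each 13 mm wide (across the push), 9 mm thick, all set to the open side: their middle lines lie at x = -26 mm near the hub, -22 mm at 70 mm from the axle, -18 mm at the rim. Origin hub_centre, axes turn with the wheel (x = axle). The hub is 24 mm in radius, its nose ends at x = -42 mm.
- tyre: Black rubber tyre, 330 mm outer diameter, 36 mm section (x from -18 to +18 mm), its lowest point 20 mm and its top 350 mm above the bench. Origin at hub_centre, turning with the wheel. Not to be pushed.
- valve_stem: Valve stem, 30 mm long, foot 17 mm wide of black rubber, end 11 mm wide of brass, on the inside of the rim midway between two spokes, pointing at the hub. Origin at its foot, 118.5 mm from the axle; its end is 88 mm from the axle; its z axis runs along the stem towards the hub and must come to point straight up. Not to be pushed.
- meter_cover: Round red steel meter cover, 190 mm across, 38 mm high, lying on the bench; origin under its centre. Leave alone.
- drive_coupling: Brass jaw coupling, 42 mm diameter, 40 mm high, standing on the +y corner of the stand's base plate, on the open side; origin under its centre. Leave alone.
- cell_disc: Black plastic cell disc, 200 mm across, 5 mm thick with a 10 mm hub, flat on the bench; origin under its centre. Leave alone.
- hex_shaft: Stubby hexagonal steel shaft, 22 mm across flats, 99 mm long along its x axis, lying at the middle of the edge of the stand's base plate, on the open side; origin under its middle. Leave alone.
- nylon_roller: White nylon roller, 32 mm diameter, 24 mm high, standing on the -y corner of the stand's base plate, on the open side; origin under its centre. Leave alone.
- tyre_gauge: Steel pencil tyre gauge, about 127 mm long along its x axis, head 22 mm across, lying on the bench; origin under its middle. Leave alone.
- screwdriver: Screwdriver lying on the bench, along its x axis. Leave alone.

How it is judged:
By the outcome, as a careful person would: the job done as asked, in the order asked, and still so for the second after the job is handed in, with the robot touching nothing.
It also fails if it takes over 67 s, if anything falls off the work surface, if the arm or the gripper's body presses on something with over 40 N, if the wrist force passes 120 N, or if a joint passes its speed limit or range.

## Robot

A 7-joint arm with a two-finger parallel gripper is mounted at the origin on the work surface. World frame = base frame: x ahead of the robot, y to its left, z up, the work surface at z = 0. Lengths are in m, angles in rad, forces in N, time in s.
With the tool pointing down it reaches from about 0.4 to 0.85 m from the base axis. Payload 4.5 kg.
Tool frame: the origin (TCP) lies on the centre line of the jaws, within the pads' length; the fingertips stand r.tip_reach ahead of it and the grasp point (between the pads) lies 3 mm ahead of it (r.tip_reach is the distance from the TCP to the fingertips, in m); z points along the fingers, y is the line along which they close (so a half turn about z gives the same grasp; the last joint's range is limited). The gripper opens to 88 mm and grips with 3 to 60 N. Pads are 18 mm wide; open, the fingers measure 123 mm over their backs; the gripper's body (75 mm by 187 mm) begins 45 mm behind the grasp point.
Start: joints at [-1.237, 0.689, -0.195, 1.565, 0.157, 0.902, -0.215], TCP at [0.185, 0.597, 0.261] pointing down, gripper open.
Joint ranges: [-3.01, 3.01], [-0.46, 2.08], [-1.47, 1.51], [0.13, 2.56], [-1, 4.14], [0.04, 2.09], [-2.66, 2.66]. Speed limits (rad/s): [2.57, 2.57, 3.14, 3.14, 3.14, 3.14, 3.14].

## Interface

Orientations are given as a unit quaternion [x, y, z, w].
In Python, from plant import readout, eyes, ticket, r gives the robot as it stands. The module is installed in compiled form; this text tells all that it offers.
- The arm moves only by the tool carry_out, never from a script. Its argument "motion" is a list that holds one entry, the list of rows, each a list of 7 numbers: the shift along the tool's x, y, z in mm, then the turn, a rotation vector about the tool's x, y, z in rad, then the opening in per cent of the stroke, from 0 (shut) to 100 (fully open). In form: [[[dx, dy, dz, ax, ay, az, claw], ...]]. A call has 1 to 8 rows; each row shifts and turns the commanded pose from where the row before left it, along the tool's axes as they then stand; what a row does not reach is not made up. A row lasts 1/10 s, in which the tool goes at most 50 mm and 8.59 degrees, less where a joint would pass 70% of its speed; a pose out of reach is approached as far as the arm can. A call is refused whole if a number of a shift passes 50 or a number of a turn 0.15, either way. A call with a gripper value outside its range is refused whole. The fingers move at their own pace and stop on an object; "squeeze" is the grip in N (left out, the last holds). Time passes only in rows, so rows that do not move let the fingers close. It gives the time, the measured TCP pose, the force and the opening at its end, in the units of the state.
- readout.get_state(): the state, without advancing time (a new reading comes with each control period).
- eyes.snapshot(name): name is "scene" or "top" or "wrist"; returns a dict with "pixels" (400x640x3 uint8, red, green, blue), "K" (3x3 intrinsics, pixels), "origin" and "attitude" of the camera in the world. Camera axes: x right, y down, z forward; pixel columns grow to the right and rows downward; lengths in m; the calibration is good to about 2 mm. A picture is of the moment at which its call begins. There is no depth.
- ticket.finish_job(): hands the job in, once; it reports no verdict.
The state is a dict: "clock": time; "q": joint angles; "qd": joint speeds; "joint_torque": joint torques, N m; "tool_pos": TCP position; "eef_rot": TCP orientation; "contact_force": force on the tool from outside, world axes, zero at the start; "moment": the same for the moment, N m; "opening": opening from 0.0 (shut) to 1.0 (fully open).
Only numpy, scipy, OpenCV 4.12 (cv2) and the standard library are available. Lean on these libraries where they do the work, as an engineer would, in place of code of your own. Each camera call takes 0.05 s, during which the arm holds its last target. There are 200 camera calls.

## Working session

There is one attempt and no reset: what is moved stays moved. The work goes in short steps, Python scripts to look and compute and a tool call to move; the robot and the scene stay as the last step left them, time stands still between calls to the robot, and variables do not carry over. Pictures are saved under pics/ and viewed, on a budget of 10 in all, crops included, one or two more only if the job needs it, and the job is handed in when it is done.

Besides the shell and the picture viewer there is one more tool, called after ">>>" by a JSON object that holds its "op" and its "data", one argument or row to a line. carry_out: Moves the arm, as the interface text tells. Its arguments: {"type":"object","properties":{"motion":{"type":"array","items":{"type":"array","items":{"type":"array","items":{"type":"number"}}}},"squeeze":{"type":"number"}},"required":["motion"]}

```bash
mkdir -p pics; cat > h.py <<'E'
import numpy as np, cv2, json
from scipy.spatial.transform import Rotation as R
from plant import readout, eyes, ticket, r
def snap(n,f):
    s=eyes.snapshot(n); np.savez('pics/'+f+'.npz',**s); cv2.imwrite('pics/'+f+'.png',s['pixels'][:,:,::-1]); return s
def load(f): return dict(np.load('pics/'+f+'.npz'))
def rot(a):
    a=np.array(a); return a if a.shape==(3,3) else R.from_quat(a).as_matrix()
def ray(s,u,v):
    d=rot(s['attitude'])@np.linalg.solve(s['K'],[u,v,1.]); return np.array(s['origin']),d/np.linalg.norm(d)
def onz(s,u,v,z):
    o,d=ray(s,u,v); return o+d*(z-o[2])/d[2]
def proj(s,p):
    c=rot(s['attitude']).T@(np.array(p)-s['origin']); c=s['K']@c; return c[:2]/c[2]
E
python3 - <<'E'
from h import *
a=snap('scene','s0');b=snap('top','t0');w=snap('wrist','w0')
for s in(a,b,w): print(s['K'].tolist(),s['origin'],np.array(s['attitude']).tolist())
st=readout.get_state();print(st,r.tip_reach)
cv2.imwrite('pics/st0.png',cv2.resize(np.vstack([a['pixels'],b['pixels']])[:,:,::-1],(480,600),interpolation=cv2.INTER_AREA))
E
```

```text
[[363.41904800411857, 0.0, 314.4416030668133], [0.0, 363.41904800411857, 202.58770489447247], [0.0, 0.0, 1.0]] [ 1.36117134 -0.07451584  0.65756183] [0.6383161895057138, 0.5994257606032817, -0.3384363938241206, -0.34453157631109466]
[[466.52896294615334, 0.0, 321.3740725532979], [0.0, 466.52896294615334, 188.90711608652896], [0.0, 0.0, 1.0]] [ 0.34620174 -0.04812845  1.44630016] [0.7059879531837719, -0.7044351585325379, 0.047266049435821945, -0.055839394278205584]
[[336.56910208672514, 0.0, 323.97901772875315], [0.0, 336.56910208672514, 195.3906941529784], [0.0, 0.0, 1.0]] [0.11555648 0.61679488 0.3827571 ] [0.7963787365707097, 0.5877933479273414, 0.08410037831595774, 0.11492177529746234]
{'clock': 0.15, 'q': array([-1.23724979,  0.68979133, -0.19452   ,  1.56607708,  0.15728493,
        0.90248466, -0.21508021]), 'qd': array([-0.00089581, -0.00029154,  0.00186447, -0.00391333,  0.00066193,
       -0.00054448, -0.00036368]), 'joint_torque': array([-1.59395116e-03, -5.27863848e+01, -1.26874700e+00, -1.53585184e+01,
       -5.25687542e-02,  3.91794514e-03,  1.04960623e-04]), 'tool_pos': array([0.1844512 , 0.59670594, 0.26010152]), 'eef_rot': array([ 1.49279838e-01,  9.88794750e-01, -6.84350332e-04, -5.72544083e-05]), 'contact_force': array([-0.29751787,  0.00099469,  0.23072313]), 'moment': array([-0.00969529,  0.00588746, -0.01605866]), 'opening': 1.0008391959337524} 0.022
```

View pics/s0.png

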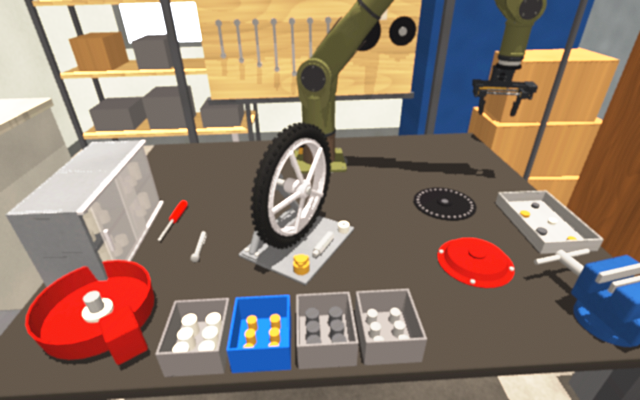

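View pics/t0.png

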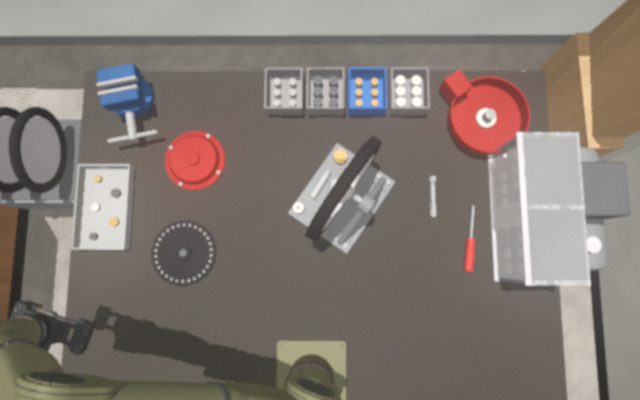

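The scene view shows the wheel at (290,185), its open side facing right/front, with the coupling (302,264), shaft (324,243) and roller (343,227) on the plate. In the top view the plate's corners are at about (337,144), (289,211), (347,252) and (394,181).

```bash
python3 - <<'E'
from h import *
b=load('t0');a=load('s0')
# plate corners refine
c=np.array([[337,144],[289,211],[347,252],[394,181]],np.float32).reshape(-1,1,2)
g=cv2.cvtColor(b['pixels'],cv2.COLOR_RGB2GRAY)
c2=cv2.cornerSubPix(g,c.copy(),(5,5),(-1,-1),(3,50,.01)).reshape(-1,2);print(c2)
P=np.array([onz(b,*p,.01) for p in c2]);print(P.round(4))
for i in range(4):print(np.linalg.norm(P[i]-P[(i+1)%4]))
print('centre',P.mean(0))
d1=P[2]-P[1]+P[3]-P[0];d2=P[0]-P[1]+P[3]-P[2]
print('yaw x',np.arctan2(d1[1],d1[0]),'from y',np.arctan2(d2[1],d2[0])-np.pi/2)
# tyre top in top view: dark pixels inside plate area
hs=cv2.cvtColor(a['pixels'],cv2.COLOR_RGB2HSV)
im=cv2.resize(a['pixels'][110:290,220:380,::-1],None,fx=3.3,fy=3.3,interpolation=cv2.INTER_CUBIC)
im2=cv2.resize(b['pixels'][125:265,280:405,::-1],None,fx=2.4,fy=2.4,interpolation=cv2.INTER_CUBIC)
H=max(im.shape[0],im2.shape[0]);W=im.shape[1]
cv2.imwrite('pics/c1.png',im[:594])
E
```

```text
[[336.42636 142.57533]
 [287.89255 212.4174 ]
 [346.1766  253.36748]
 [394.75638 181.4035 ]]
[[ 0.7052 -0.0774  0.01  ]
 [ 0.4837  0.073   0.01  ]
 [ 0.3588 -0.1066  0.01  ]
 [ 0.5812 -0.2588  0.01  ]]
0.2677195334654205
0.21868564453527492
0.2695010295478231
0.21968025266914346
centre [ 0.53224021 -0.09244086  0.01      ]
yaw x -2.1745422326704005 from y -2.1690568386045594
```

View pics/c1.png

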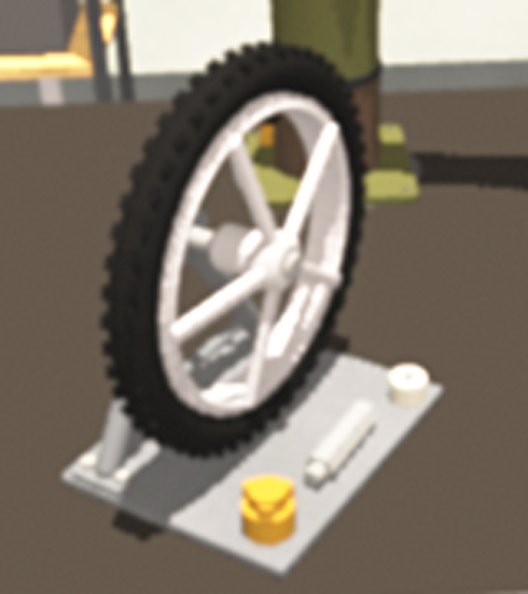

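The crop shows five spoke outer ends at about (235,145), (335,130), (340,275), (250,400) and (175,330), and the hub nose at (285,262). The plate measures 268x219 mm, which matches the given size. The valve is not obvious, so I'll project its candidate positions.

```bash
cat >> h.py <<'E'
YAW=-2.172; RS=R.from_euler('z',YAW).as_matrix(); C0=np.array([.5322,-.0924,0.]); HX=0.
def W(p,hx=None): # point rel. hub in stand axes -> world
    return C0+RS@(np.array(p,float)+[HX if hx is None else hx,0,.185])
def wp(x,rad,phi,hx=None): # phi as q: valve angle
    return W([x,rad*np.sin(phi),-rad*np.cos(phi)],hx)
def onplane(s,u,v,x):
    o,d=ray(s,u,v); o=RS.T@(o-C0)-[HX,0,.185]; d=RS.T@d; return o+d*(x-o[0])/d[0]
E
python3 - <<'E'
from h import *
a=load('s0');b=load('t0')
for hx in(-.02,-.01,0,.01):
  f=lambda p:((p-[220,110])*3.3).round(0)
  print(hx,'nose',f(proj(a,W([-.042,0,0],hx))),'rim top/bot',f(proj(a,wp(-.017,.118,np.pi,hx))),f(proj(a,wp(-.017,.118,0,hx))),'tyre top in top', proj(b,wp(0,.165,np.pi,hx)).round(1))
for c in[(235,145),(335,130),(340,275),(250,400),(175,330)]:
  p=onplane(a,220+c[0]/3.3,110+c[1]/3.3,-.018); print(p.round(3),np.hypot(p[1],p[2]),np.degrees(np.arctan2(p[1],-p[2]))%360)
E
```

```text
-0.02 nose [313. 274.] rim top/bot [280. 126.] [290. 388.] tyre top in top [338.8 173.9]
-0.01 nose [301. 271.] rim top/bot [269. 123.] [279. 385.] tyre top in top [342.2 176.3]
0 nose [291. 268.] rim top/bot [257. 121.] [269. 381.] tyre top in top [345.7 178.6]
0.01 nose [280. 264.] rim top/bot [246. 118.] [259. 378.] tyre top in top [349.2 181. ]
[-0.018  0.031  0.111] 0.1152926287101429 164.42207982463754
[-0.018 -0.11   0.068] 0.12929331046456516 238.27255898718977
[-0.018 -0.116 -0.074] 0.1379228501261392 302.5052835501906
[-0.018  0.031 -0.117] 0.12132074862293504 14.630071737299495
[-0.018  0.117  0.001] 0.11706499467056146 90.47985336846075
```

```bash
python3 - <<'E'
from h import *
a=load('s0')
f=lambda p:((p-[220,110])*3.3).round(0)
for q in(126,198,54,270): print(q,[f(proj(a,wp(0,rr,np.radians(q),.005))) for rr in(.118,.088)])
for q in(18,90,162,234,306): print(q,[f(proj(a,wp(x,rr,np.radians(q),.005))) for x,rr in((-.025,.03),(-.018,.116))])
im=a['pixels'][135:185,268:335,::-1]
cv2.imwrite('pics/c2.png',cv2.resize(im,None,fx=11,fy=11,interpolation=cv2.INTER_CUBIC))
E
```

```text
126 [array([160., 226.]), array([182., 233.])]
198 [array([260., 105.]), array([255., 144.])]
54 [array([175., 385.]), array([192., 350.])]
270 [array([318., 194.]), array([299., 208.])]
18 [array([262., 297.]), array([241., 395.])]
90 [array([246., 278.]), array([170., 329.])]
162 [array([259., 234.]), array([225., 147.])]
234 [array([283., 228.]), array([320., 136.])]
306 [array([284., 266.]), array([322., 279.])]
```

View pics/c2.png

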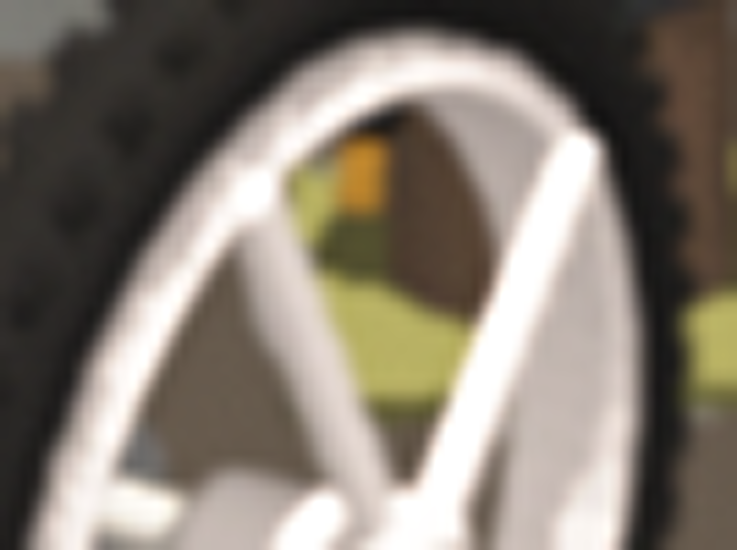

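The orange brass stem is at (365,175) in the crop, with its black foot at (385,125). So the valve hangs in the top gap, with spokes at about 162° and 234°, and q ≈ 198°. I'll push in growing q, by about 162° in two or three strokes across the top, from the valve-free gap behind each spoke.

```bash
cat >> h.py <<'E'
s2=np.sqrt(.5)
RT=RS@np.array([[-s2,0,s2],[0,1,0],[-s2,0,-s2]])  # tool axes: y=stand y, z=45deg down along +x
if np.linalg.det(RT)<0: RT[:,0]*=-1
def tcp(F,back=0.,xt=-.006): # F=(y,z) mm of finger centre in spoke plane x=-22mm
    d=xt+.022
    return W([xt,F[0]/1e3,F[1]/1e3-d])-RT[:,2]*(r.tip_reach+back/1e3)
def contact(phi,rad=70,gap=0,sgn=1): # finger centre pushing spoke at phi(deg), growing q for sgn=1
    p=np.radians(phi);u=np.array([np.sin(p),-np.cos(p)]);t=np.array([np.cos(p),np.sin(p)])
    return rad*u-sgn*t*(6.5+17.5*abs(t[0])+15*abs(t[1])+gap)
def rows(targets,claw=0):
    "targets: list of (pos,n) with RT orientation; prints tool-frame rows from the measured pose"
    st=readout.get_state();p=np.array(st['tool_pos']);Q=rot(st['eef_rot'])
    for pt,Rt,n in targets:
        dw=R.from_matrix(Q.T@Rt).as_rotvec()/n; dp=(pt-p)/n
        for i in range(n):
            print([*[int(v) for v in (Q.T@dp*1e3).round()],*[float(v) for v in dw.round(3)],claw])
            p=p+dp;Q=Q@R.from_rotvec(dw).as_matrix()
def state():
    st=readout.get_state();Q=rot(st['eef_rot']);tip=st['tool_pos']+Q[:,2]*r.tip_reach
    print('t',round(st['clock'],2),'tcp',st['tool_pos'].round(4),'tip in stand/hub mm',((RS.T@(tip-C0)-[HX,0,.185])*1e3).round(1),'roterr',np.degrees(R.from_matrix(RT.T@Q).as_rotvec()).round(1),'F',st['contact_force'].round(1),'q',st['q'].round(2))
E
python3 - <<'E'
from h import *
print(RT.round(2)); F=75*np.array([np.sin(np.radians(126)),-np.cos(np.radians(126))]);print(F)
t=tcp(F,150);print(t); state()
rows([(t,RT,16)])
E
```

```text
[[ 0.4   0.82 -0.4 ]
 [ 0.58 -0.57 -0.58]
 [-0.71  0.   -0.71]]
[60.67627458 44.08389392]
[ 0.65442476 -0.02147618  0.33470626]
t 0.15 tcp [0.1845 0.5967 0.2601] tip in stand/hub mm [-371.5 -676.5   53.1] roterr [ -41.8   30.7 -101. ] F [-0.3  0.   0.2] q [-1.24  0.69 -0.19  1.57  0.16  0.9  -0.22]
[-39, -28, -5, 0.046, -0.034, 0.11, 0]
[-42, -24, -2, 0.046, -0.034, 0.11, 0]
[-45, -19, 0, 0.046, -0.034, 0.11, 0]
[-47, -14, 3, 0.046, -0.034, 0.11, 0]
[-48, -9, 5, 0.046, -0.034, 0.11, 0]
[-48, -3, 7, 0.046, -0.034, 0.11, 0]
[-48, 3, 8, 0.046, -0.034, 0.11, 0]
[-47, 8, 10, 0.046, -0.034, 0.11, 0]
[-46, 14, 11, 0.046, -0.034, 0.11, 0]
[-43, 19, 11, 0.046, -0.034, 0.11, 0]
[-41, 24, 12, 0.046, -0.034, 0.11, 0]
[-37, 29, 12, 0.046, -0.034, 0.11, 0]
[-33, 34, 12, 0.046, -0.034, 0.11, 0]
[-29, 38, 11, 0.046, -0.034, 0.11, 0]
[-24, 41, 10, 0.046, -0.034, 0.11, 0]
[-19, 44, 9, 0.046, -0.034, 0.11, 0]
```

>>> {"op": "carry_out", "data": {
  "motion": [
    [[-39,-28,-5,0.046,-0.034,0.11,0],[-42,-24,-2,0.046,-0.034,0.11,0],[-45,-19,0,0.046,-0.034,0.11,0],[-47,-14,3,0.046,-0.034,0.11,0],[-48,-9,5,0.046,-0.034,0.11,0],[-48,-3,7,0.046,-0.034,0.11,0],[-48,3,8,0.046,-0.034,0.11,0],[0,0,0,0,0,0,0]]
  ]
}}

```text
clock: 0.95
tool_pos: [0.3949, 0.3209, 0.2944]
eef_rot: [0.51, 0.838, -0.173, 0.093]
contact_force: [-0.1, -0.4, 0.3]
opening: 0.297
```

```bash
python3 - <<'E'
from h import *
state(); rows([(tcp((61,44),150),RT,12)])
E
```

```text
t 0.95 tcp [0.3949 0.3209 0.2944] tip in stand/hub mm [-255.9 -342.6   89.1] roterr [-23.4  16.9 -56. ] F [-0.1 -0.4  0.3] q [-0.99  0.64  0.15  1.66  0.16  1.17 -0.47]
[-35, 7, 7, 0.034, -0.025, 0.081, 0]
[-34, 10, 8, 0.034, -0.025, 0.081, 0]
[-33, 13, 8, 0.034, -0.025, 0.081, 0]
[-31, 15, 9, 0.034, -0.025, 0.081, 0]
[-30, 18, 9, 0.034, -0.025, 0.081, 0]
[-28, 21, 9, 0.034, -0.025, 0.081, 0]
[-26, 23, 9, 0.034, -0.025, 0.081, 0]
[-24, 26, 9, 0.034, -0.025, 0.081, 0]
[-21, 28, 8, 0.034, -0.025, 0.081, 0]
[-19, 30, 8, 0.034, -0.025, 0.081, 0]
[-16, 31, 7, 0.034, -0.025, 0.081, 0]
[-13, 33, 6, 0.034, -0.025, 0.081, 0]
```

>>> {"op": "carry_out", "data": {
  "motion": [
    [[-35,7,7,0.034,-0.025,0.081,0],[-34,10,8,0.034,-0.025,0.081,0],[-33,13,8,0.034,-0.025,0.081,0],[-31,15,9,0.034,-0.025,0.081,0],[-30,18,9,0.034,-0.025,0.081,0],[-28,21,9,0.034,-0.025,0.081,0],[-26,23,9,0.034,-0.025,0.081,0],[-24,26,9,0.034,-0.025,0.081,0]]
  ]
}}

```text
clock: 1.75
tool_pos: [0.5679, 0.1, 0.3191]
eef_rot: [0.733, 0.594, -0.293, 0.154]
contact_force: [0.1, -0.4, 0.6]
opening: 0.007
```

```bash
python3 - <<'E'
from h import *
state(); rows([(tcp((61,44),150),RT,6)])
E
```

```text
t 1.75 tcp [0.5679 0.1    0.3191] tip in stand/hub mm [-165.4  -76.7  116.9] roterr [ -8.1   5.6 -19.6] F [ 0.1 -0.4  0.6] q [-0.66  0.84  0.42  1.34  0.19  1.47 -0.57]
[-16, 19, 6, 0.024, -0.016, 0.057, 0]
[-14, 20, 6, 0.024, -0.016, 0.057, 0]
[-13, 21, 6, 0.024, -0.016, 0.057, 0]
[-12, 21, 5, 0.024, -0.016, 0.057, 0]
[-11, 22, 5, 0.024, -0.016, 0.057, 0]
[-9, 23, 5, 0.024, -0.016, 0.057, 0]
```

>>> {"op": "carry_out", "data": {
  "motion": [
    [[-16,19,6,0.024,-0.016,0.057,0],[-14,20,6,0.024,-0.016,0.057,0],[-13,21,6,0.024,-0.016,0.057,0],[-12,21,5,0.024,-0.016,0.057,0],[-11,22,5,0.024,-0.016,0.057,0],[-9,23,5,0.024,-0.016,0.057,0],[0,0,0,0,0,0,0],[0,0,0,0,0,0,0]]
  ]
}}

```text
clock: 2.55
tool_pos: [0.6549, -0.0218, 0.3332]
eef_rot: [0.817, 0.431, -0.339, 0.176]
contact_force: [0.8, 0.2, -0.6]
opening: 0.007
```

```bash
python3 - <<'E'
from h import *
state(); rows([(tcp((61,44),150),RT,1)])
w=snap('wrist','w1')
f=lambda p:proj(w,p).round(0)
print('nose',f(W([-.042,0,0])))
for q in(18,90,162,234,306): print(q,f(wp(-.018,.116,np.radians(q))))
E
```

```text
t 2.55 tcp [ 0.6549 -0.0218  0.3332] tip in stand/hub mm [-112.1   61.2  132.6] roterr [ 0.2  0.1 -0.2] F [ 0.8  0.2 -0.6] q [-0.43  1.02  0.54  0.95  0.16  1.73 -0.63]
[-1, 0, -1, -0.003, -0.002, 0.003, 0]
nose [251. 132.]
18 [300.  66.]
90 [384. 150.]
162 [289. 269.]
234 [131. 217.]
306 [169.  94.]
```

View pics/w1.png

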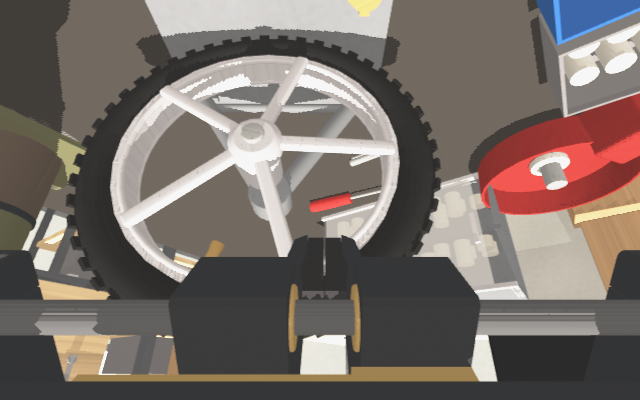

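Wrist view: hub nose (253,131), spoke ends (302,62), (392,150), (122,222) and (167,93), all matching the prediction. The brass valve end at (215,250) sits in the 162°–234° gap, which confirms q ≈ 198°. Now I'll insert and push.

```bash
cat > ang.py <<'E'
from h import *
def phase(s,ends):
    P=[onplane(s,*e,-.018) for e in ends]
    M=np.array([p[1:] for p in P]); 
    a=np.degrees(np.arctan2(M[:,0],-M[:,1])); print('r',(np.hypot(*M.T)*1e3).round(0),'phi',(a%360).round(1))
E
python3 - <<'E'
from ang import *
w=load('w1'); phase(w,[(302,62),(392,150),(122,222),(167,93)]); p=onplane(w,253,131,-.042);print(p)
print('insert'); rows([(tcp((61,44),0),RT,4)])
print('F contact');
for ph in(162,180,200,220,240): print(ph,contact(ph).round(0))
E
```

```text
r [122. 124. 124. 119.] phi [ 18.1  90.2 234.1 305.8]
[-0.042       0.00178191 -0.00127103]
insert
[0, 0, 37, -0.001, -0.001, 0.001, 0]
[0, 0, 37, -0.001, -0.001, 0.001, 0]
[0, 0, 37, -0.001, -0.001, 0.001, 0]
[0, 0, 37, -0.001, -0.001, 0.001, 0]
F contact
162 [48. 58.]
180 [24. 70.]
200 [ 2. 75.]
220 [-22.  73.]
240 [-47.  59.]
```

>>> {"op": "carry_out", "data": {
  "motion": [
    [[0,0,37,0,0,0,0],[0,0,37,0,0,0,0],[0,0,37,0,0,0,0],[0,0,37,0,0,0,0],[0,0,0,0,0,0,0]]
  ]
}}

```text
clock: 3.1
tool_pos: [0.5912, -0.109, 0.2274]
eef_rot: [0.817, 0.43, -0.342, 0.175]
contact_force: [0.5, -1.2, 0.8]
opening: 0.003
```

```bash
python3 - <<'E'
from h import *
state(); 
rows([(tcp(contact(ph)),RT,n) for ph,n in((162,2),(175,2),(188,2),(200,2),(213,2),(226,2),(240,2))])
E
```

```text
t 3.1 tcp [ 0.5912 -0.109   0.2274] tip in stand/hub mm [-4.1 57.8 26.9] roterr [ 0.5 -0.2 -0.2] F [ 0.5 -1.2  0.8] q [-0.39  1.02  0.53  1.36  0.19  1.32 -0.68]
[-5, -5, -6, -0.005, 0.002, 0.002, 0]
[-5, -5, -6, -0.005, 0.002, 0.002, 0]
[-3, -8, -3, 0.0, 0.0, -0.0, 0]
[-3, -8, -3, 0.0, 0.0, -0.0, 0]
[-2, -8, -2, 0.0, 0.0, -0.0, 0]
[-2, -8, -2, 0.0, 0.0, -0.0, 0]
[-1, -7, -1, -0.0, 0.0, -0.0, 0]
[-1, -7, -1, -0.0, 0.0, -0.0, 0]
[0, -8, 0, -0.0, 0.0, -0.0, 0]
[0, -8, 0, -0.0, 0.0, -0.0, 0]
[2, -8, 2, -0.0, 0.0, -0.0, 0]
[2, -8, 2, -0.0, 0.0, -0.0, 0]
[4, -8, 4, -0.0, 0.0, -0.0, 0]
[4, -8, 4, -0.0, 0.0, -0.0, 0]
```

>>> {"op": "carry_out", "data": {
  "motion": [
    [[-5,-5,-6,0,0,0,0],[-5,-5,-6,0,0,0,0],[-3,-8,-3,0,0,0,0],[-3,-8,-3,0,0,0,0],[-2,-8,-2,0,0,0,0],[-2,-8,-2,0,0,0,0],[-1,-7,-1,0,0,0,0],[-1,-7,-1,0,0,0,0]]
  ]
}}

```text
clock: 3.9
tool_pos: [0.551, -0.0759, 0.2627]
eef_rot: [0.818, 0.431, -0.338, 0.178]
contact_force: [5.9, -3.8, -2.8]
opening: 0.003
```

```bash
python3 - <<'E'
from h import *
state(); 
rows([(tcp(contact(ph)),RT,n) for ph,n in((213,2),(226,2),(240,2))])
E
```

```text
t 3.9 tcp [ 0.551  -0.0759  0.2627] tip in stand/hub mm [-8.7  6.2 62.1] roterr [-0.1  0.1  0. ] F [ 5.9 -3.8 -2.8] q [-0.48  0.93  0.54  1.48  0.19  1.31 -0.72]
[0, -10, 2, 0.001, -0.001, -0.0, 0]
[0, -10, 2, 0.001, -0.001, -0.0, 0]
[2, -8, 2, -0.0, 0.0, 0.0, 0]
[2, -8, 2, -0.0, 0.0, 0.0, 0]
[4, -8, 4, 0.0, 0.0, 0.0, 0]
[4, -8, 4, 0.0, 0.0, 0.0, 0]
```

>>> {"op": "carry_out", "data": {
  "motion": [
    [[0,-8,2,0,0,0,0],[0,-9,2,0,0,0,0],[2,-8,2,0,0,0,0],[2,-8,2,0,0,0,0],[4,-8,4,0,0,0,0],[4,-7,4,0,0,0,0],[0,0,0,0,0,0,0]]
  ]
}}

```text
clock: 4.6
tool_pos: [0.5072, -0.0509, 0.243]
eef_rot: [0.817, 0.43, -0.341, 0.177]
contact_force: [-1.0, -0.6, -0.7]
opening: 0.006
```

```bash
python3 - <<'E'
from h import *
state(); w=snap('wrist','w2')
for q in range(200,300,20): print(q,proj(w,wp(-.018,.116,np.radians(q))).round(0))
E
```

```text
t 4.6 tcp [ 0.5072 -0.0509  0.243 ] tip in stand/hub mm [ -4.5 -44.2  42.5] roterr [ 0.3 -0.1 -0.1] F [-1.  -0.6 -0.7] q [-0.54  0.91  0.54  1.62  0.18  1.23 -0.78]
200 [333. 432.]
220 [239. 366.]
240 [186. 283.]
260 [173. 202.]
280 [189. 134.]
```

View pics/w2.png

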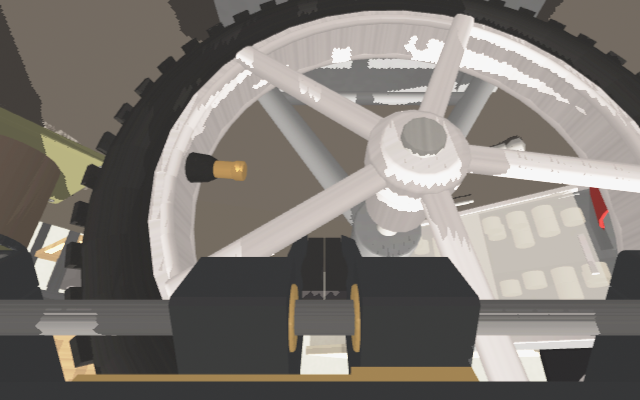

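The valve has swung round to (215,168). Spoke ends are at (247,55) and (465,20), and the hub is at (423,135).

```bash
python3 - <<'E'
from ang import *
w=load('w2'); phase(w,[(247,55),(465,20)])
o,d=ray(w,243,170);o=RS.T@(o-C0)-[HX,0,.185];d=RS.T@d;p=o-d*o[0]/d[0];print('valve',p,np.degrees(np.arctan2(p[1],-p[2]))%360)
state()
print('to gap'); g=lambda a,rr=75:(rr*np.sin(np.radians(a)),-rr*np.cos(np.radians(a)))
rows([(tcp((-44,58),110),RT,3),(tcp(g(130),110),RT,3),(tcp(g(130)),RT,3)])
E
```

```text
r [122. 126.] phi [311.9  23.2]
valve [ 0.         -0.08850303 -0.00922855] 275.95293849421904
t 4.65 tcp [ 0.5075 -0.0508  0.243 ] tip in stand/hub mm [ -4.7 -44.   42.5] roterr [ 0.3 -0.1 -0.1] F [-1.  -0.2  1. ] q [-0.54  0.91  0.54  1.62  0.18  1.23 -0.78]
to gap
[0, 0, -37, -0.002, 0.001, 0.0, 0]
[0, 0, -37, -0.002, 0.001, 0.0, 0]
[0, 0, -37, -0.002, 0.001, 0.0, 0]
[2, 34, 2, 0.0, 0.0, 0.0, 0]
[2, 34, 2, 0.0, 0.0, 0.0, 0]
[2, 34, 2, 0.0, 0.0, 0.0, 0]
[0, 0, 37, 0.0, 0.0, 0.0, 0]
[0, 0, 37, 0.0, 0.0, 0.0, 0]
[0, 0, 37, 0.0, 0.0, 0.0, 0]
```

>>> {"op": "carry_out", "data": {
  "motion": [
    [[0,0,-37,0,0,0,0],[0,0,-37,0,0,0,0],[0,0,-37,0,0,0,0],[2,34,2,0,0,0,0],[2,34,2,0,0,0,0],[2,34,2,0,0,0,0],[0,0,0,0,0,0,0]]
  ]
}}

```text
clock: 5.35
tool_pos: [0.6383, -0.0478, 0.3119]
eef_rot: [0.818, 0.428, -0.34, 0.177]
contact_force: [-0.4, -0.8, -0.3]
opening: 0.008
```

>>> {"op": "carry_out", "data": {
  "motion": [
    [[0,0,37,0,0,0,0],[0,0,37,0,0,0,0],[0,0,37,0,0,0,0],[0,0,0,0,0,0,0]]
  ]
}}

```text
clock: 5.75
tool_pos: [0.588, -0.11, 0.2319]
eef_rot: [0.817, 0.429, -0.343, 0.174]
contact_force: [0.4, 0.2, -0.2]
opening: 0.001
```

```bash
python3 - <<'E'
from ang import *
state(); rows([(tcp(contact(ph)),RT,2) for ph in (168,180,192,204,216,228,240)])
E
```

```text
t 5.75 tcp [ 0.588  -0.11    0.2319] tip in stand/hub mm [-1.4 55.8 31.4] roterr [ 0.7 -0.3 -0.1] F [ 0.4  0.2 -0.2] q [-0.4   1.01  0.53  1.37  0.19  1.32 -0.68]
[-4, -8, -7, -0.006, 0.002, 0.001, 0]
[-4, -8, -7, -0.006, 0.002, 0.001, 0]
[-3, -8, -3, 0.0, 0.0, -0.0, 0]
[-3, -8, -3, 0.0, 0.0, -0.0, 0]
[-1, -6, -1, 0.0, 0.0, -0.0, 0]
[-1, -6, -1, 0.0, 0.0, -0.0, 0]
[-1, -7, -1, 0.0, 0.0, -0.0, 0]
[-1, -7, -1, 0.0, 0.0, -0.0, 0]
[1, -7, 1, 0.0, 0.0, -0.0, 0]
[1, -7, 1, 0.0, 0.0, -0.0, 0]
[2, -8, 2, 0.0, 0.0, -0.0, 0]
[2, -8, 2, 0.0, 0.0, -0.0, 0]
[3, -7, 3, -0.0, 0.0, -0.0, 0]
[3, -7, 3, -0.0, 0.0, -0.0, 0]
```

>>> {"op": "carry_out", "data": {
  "motion": [
    [[-4,-8,-7,0,0,0,0],[-4,-8,-7,0,0,0,0],[-3,-8,-3,0,0,0,0],[-3,-8,-3,0,0,0,0],[-1,-6,-1,0,0,0,0],[-1,-6,-1,0,0,0,0],[-1,-7,-1,0,0,0,0],[-1,-7,-1,0,0,0,0]]
  ]
}}

```text
clock: 6.55
tool_pos: [0.5488, -0.0727, 0.264]
eef_rot: [0.818, 0.431, -0.338, 0.179]
contact_force: [4.7, -3.5, -1.9]
opening: 0.006
```

>>> {"op": "carry_out", "data": {
  "motion": [
    [[1,-7,1,0,0,0,0],[1,-7,1,0,0,0,0],[2,-8,2,0,0,0,0],[2,-8,2,0,0,0,0],[3,-7,3,0,0,0,0],[3,-7,3,0,0,0,0],[0,0,0,0,0,0,0]]
  ]
}}

```text
clock: 7.25
tool_pos: [0.5103, -0.047, 0.247]
eef_rot: [0.817, 0.43, -0.34, 0.177]
contact_force: [0.8, -0.6, 0.7]
opening: 0.003
```

```bash
python3 - <<'E'
from ang import *
state(); w=snap('wrist','w3')
for q in (336,344,348,352): print(q,proj(w,wp(-.018,.118,np.radians(q+36))).round(0),proj(w,wp(-.018,.118,np.radians(q-36))).round(0),'valve',proj(w,wp(0,.088,np.radians(q))).round(0))
rows([(tcp(contact(ph)),RT,2) for ph in (246,)])
E
```

```text
t 7.25 tcp [ 0.5103 -0.047   0.247 ] tip in stand/hub mm [ -9.4 -43.9  46.5] roterr [ 0.2 -0.1 -0.1] F [ 0.8 -0.6  0.7] q [-0.55  0.91  0.54  1.61  0.17  1.25 -0.78]
336 [424.  24.] [226.  83.] valve [335.  81.]
344 [448.  28.] [244.  67.] valve [352.  76.]
348 [460.  31.] [253.  60.] valve [360.  75.]
352 [473.  34.] [263.  54.] valve [369.  74.]
[2, -5, 4, -0.002, 0.0, 0.001, 0]
[2, -5, 4, -0.002, 0.0, 0.001, 0]
```

View pics/w3.png

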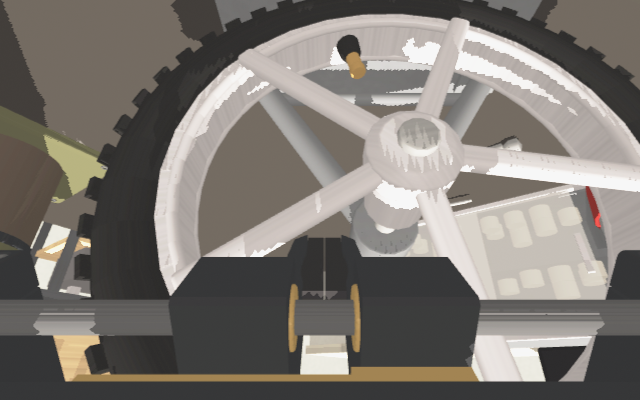

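The valve is now near the bottom, with its brass end at (358,73) and spoke ends at (250,55) and (460,20). That puts q at about 347°, so roughly 12° remain.

```bash
python3 - <<'E'
from ang import *
w=load('w3'); phase(w,[(250,55),(460,20)])
for px in((358,72),(346,42)):
  p=onplane(w,*px,0);print(p,np.degrees(np.arctan2(p[1],-p[2]))%360)
for ph in(240,244,248,252):print(ph,contact(ph).round(1))
rows([(tcp(contact(ph)),RT,n) for ph,n in ((241,2),(246,2),(250,2))])
E
```

```text
r [123. 129.] phi [312.8  22.7]
[ 0.         -0.01975911 -0.08893592] 347.4739109282998
[ 0.         -0.02713551 -0.12034995] 347.2938938563022
240 [-46.5  59.5]
244 [-50.8  55.5]
248 [-54.8  51.2]
252 [-58.5  46.5]
[0, -2, 3, -0.002, 0.0, 0.001, 0]
[0, -2, 3, -0.002, 0.0, 0.001, 0]
[2, -3, 2, -0.0, -0.0, -0.0, 0]
[2, -3, 2, -0.0, -0.0, -0.0, 0]
[2, -2, 2, -0.0, -0.0, -0.0, 0]
[2, -2, 2, -0.0, -0.0, -0.0, 0]
```

>>> {"op": "carry_out", "data": {
  "motion": [
    [[0,-2,3,0,0,0,0],[0,-2,3,0,0,0,0],[2,-3,2,0,0,0,0],[2,-3,2,0,0,0,0],[2,-2,2,0,0,0,0],[2,-2,2,0,0,0,0],[0,0,0,0,0,0,0],[0,0,0,0,0,0,0]]
  ]
}}

```text
clock: 8.1
tool_pos: [0.4969, -0.0434, 0.2311]
eef_rot: [0.818, 0.43, -0.34, 0.177]
contact_force: [0.4, -4.7, 1.0]
opening: 0.005
```

```bash
cat > val.py <<'E'
from ang import *
def valve(f):
    w=snap('wrist',f); h=cv2.cvtColor(w['pixels'],cv2.COLOR_RGB2HSV)
    m=cv2.inRange(h,(10,90,60),(28,255,255)); 
    c=proj(w,wp(0,.095,0)); n,l,s,ce=cv2.connectedComponentsWithStats(m)
    i=[k for k in range(1,n) if s[k,4]>40 and np.linalg.norm(ce[k]-c)<70]
    for k in i:
        p=onplane(w,*ce[k],0); print('brass',ce[k].round(1),s[k,4],'r mm',round(1e3*np.hypot(p[1],p[2]),1),'q',round(np.degrees(np.arctan2(p[1],-p[2])),2))
    print('bottom expects',c.round(1))
E
python3 - <<'E'
from val import *
state(); valve('w4')
E
```

```text
t 8.1 tcp [ 0.4969 -0.0434  0.2311] tip in stand/hub mm [ -4.9 -56.9  30.6] roterr [ 0.2 -0.  -0. ] F [ 0.4 -4.7  1. ] q [-0.56  0.92  0.53  1.66  0.17  1.2  -0.81]
brass [407.2  73.2] 403 r mm 98.5 q -0.27
bottom expects [408.6  76.9]
```

>>> {"op": "carry_out", "data": {
  "motion": [
    [[0,3,-8,0,0,0,0],[0,2,-25,0,0,0,0],[0,0,-40,0,0,0,0],[0,0,-40,0,0,0,0],[0,0,-40,0,0,0,0],[0,0,0,0,0,0,0],[0,0,0,0,0,0,0]]
  ]
}}

```text
clock: 8.85
tool_pos: [0.5632, 0.0447, 0.3389]
eef_rot: [0.818, 0.432, -0.338, 0.176]
contact_force: [-0.4, -0.6, -0.7]
opening: 0.004
```

```bash
python3 - <<'E'
from val import *
state(); valve('w5'); 
w=load('w5');print('nose',proj(w,W([-.042,0,0])))
for q in(36,108,180,252,324): print(q,proj(w,wp(-.018,.118,np.radians(q))).round(0))
E
```

```text
t 8.85 tcp [0.5632 0.0447 0.3389] tip in stand/hub mm [-115.1  -52.   138.3] roterr [ 0.1  0.2 -0.2] F [-0.4 -0.6 -0.7] q [-0.61  0.9   0.54  1.27  0.14  1.62 -0.76]
brass [369.7  85.1] 137 r mm 99.0 q -0.35
bottom expects [370.5  87.7]
nose [383.51733248 129.87858556]
36 [438.  75.]
108 [512. 181.]
180 [392. 273.]
252 [254. 180.]
324 [307.  74.]
```

View pics/w5.png

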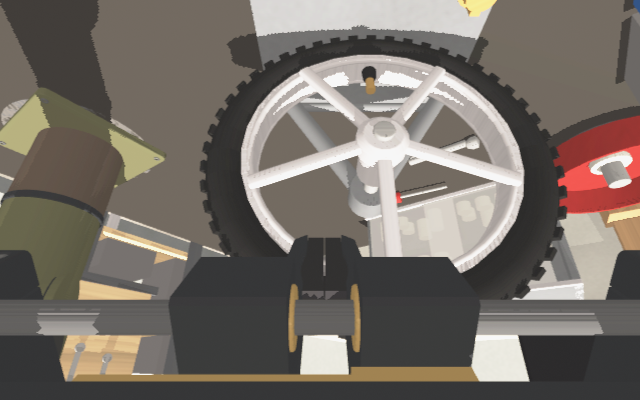

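Wrist view: the valve is at the bottom, foot (368,73) and brass end (370,87), with spokes symmetric at (440,70), (520,182), (249,183) and (304,72). I'll cross-check the angle and check that the stand hasn't moved.

```bash
python3 - <<'E'
from val import *
w=load('w5'); phase(w,[(440,70),(520,182),(249,183),(304,72)])
for px in((368.5,74),(370,88)):
  p=onplane(w,*px,-.003);print(p)
p=onplane(w,384,130,-.042);print('nose',p)
b=snap('top','t1');g=cv2.cvtColor(b['pixels'],cv2.COLOR_RGB2GRAY);b0=load('t0')
c=np.array([[337,144],[289,211],[347,252],[394,181]],np.float32).reshape(-1,1,2)
print(cv2.cornerSubPix(g,c.copy(),(5,5),(-1,-1),(3,50,.01)).reshape(-1,2))
d=cv2.absdiff(b['pixels'],b0['pixels']).max(2); cv2.imwrite('pics/d.png',d)
for n,(u,v) in dict(roller=(299,208),coup=(340,157),shaft=(320,185),gauge=(433,195),cover=(194,160),disc=(183,253)).items(): print(n,d[v-12:v+13,u-12:u+13].max(),d[v-12:v+13,u-12:u+13].mean().round(1))
E
```

```text
r [126. 125. 123. 123.] phi [ 35.4 107.5 251.3 323.6]
[-0.003     -0.0014039 -0.1131649]
[-0.003      -0.00110868 -0.09131245]
nose [-0.042       0.00040446  0.00013245]
[[336.43936 142.57544]
 [288.19864 212.3598 ]
 [346.17    253.35658]
 [394.7636  181.44145]]
roller 91 30.2
coup 22 2.4
shaft 78 13.7
gauge 8 2.6
cover 149 95.4
disc 77 26.8
```

View pics/t1.png

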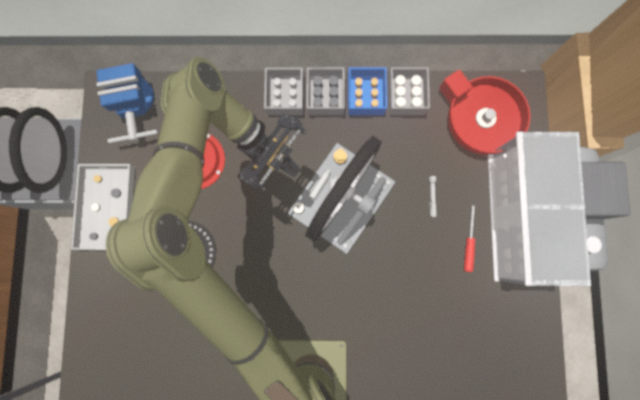

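The top view shows the stand, coupling, shaft, roller, gauge and screwdriver unmoved. The arm only partly covers the cover and disc, and the gripper is clear of the wheel.

>>> {"op": "carry_out", "data": {
  "motion": [
    [[0,0,-30,0,0,0,0],[0,0,-30,0,0,0,0],[0,0,0,0,0,0,0],[0,0,0,0,0,0,0],[0,0,0,0,0,0,0]]
  ]
}}

```text
clock: 9.45
tool_pos: [0.5861, 0.0771, 0.3808]
eef_rot: [0.817, 0.43, -0.34, 0.176]
contact_force: [0.2, -0.6, 0.2]
opening: 0.003
```

```bash
python3 - <<'E'
from val import *
state(); valve('w6'); print(ticket.finish_job())
E
```

```text
t 9.45 tcp [0.5861 0.0771 0.3808] tip in stand/hub mm [-154.7  -51.5  180.2] roterr [ 0.3 -0.1 -0.1] F [ 0.2 -0.6  0.2] q [-0.61  0.92  0.55  1.08  0.13  1.8  -0.74]
brass [364.3  84.2] 103 r mm 98.8 q -0.29
bottom expects [364.9  86.4]
the job is handed in; nothing more can be done
None
```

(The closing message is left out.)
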